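# Click the jig's sliding stop into its detent and set a sleeve against it

## Task

Push the sliding stop along the jig's rail, away from the white sleeve that stands in the trough, until its spring pin clicks into the notch between the two ridges. Then, with the stop left in its notch, push that sleeve along the trough until it stands upright against the stop. Only push, pick nothing up, leave everything else on the bench where it is, and finish with the hand clear.

Things in the scene. Friction and masses are not known exactly. Their poses are not given: they have to be found in the camera images.
- carriage (a joint): Travel of the sliding stop along its rail, m, 0 to 0.20, growing in the push direction (+y of notch). The stop is a black block 54 x 44 mm, top 50 mm above the bench. Dry friction 2 N; it stays where left. Forcing its spring pin over the first ridge takes 10 to 13 N; then it snaps some 7 mm forward into the notch by itself and the push force drops to almost nothing. Pushing on with about 18 N runs past it.
- post (a point): Push post on top of the sliding stop: upright round steel bar, diameter 18 mm, bare from 50 to 85 mm above the bench. Point on its axis, 70 mm above the bench. Along the rail it is level with the pin and 22 mm beyond the stop face; across, it stands over the rail, 33 mm in +x of the trough's middle line.
- pin (a point): Point on the sliding stop, on the axis of its upright spring pin, 50 mm above the bench (the pin's 8 mm thick steel head shows above the block, 26 mm in +x of the post). The pin is in the notch when this point and notch agree along the rail; the notch centres it to about 1 mm.
- notch (a point): Detent: gap between two dark steel ridges (14 mm rods across a white strip 16 x 50 mm behind the rail, tops 21.5 and 23 mm above the bench, axes 7.3 mm before and 8.9 mm beyond this point). The strip's place along the rail varies. Point 19 mm above the bench. Axes: y along the rail in the push direction (from sleeve to stop), x level, across the rail, away from the robot, z up.
- stop_face (a point): Middle of the upright plate of the sliding stop that crosses the trough: 40 mm wide, 12 to 50 mm above the bench, facing back along the rail (-y) to the sleeve. Point in that face, over the trough's middle line, 28 mm above the bench. Axes parallel to those of notch.
- sleeve_center (a point): Centre of the slick white plastic sleeve to push, standing loose in the trough: upright tube, 40 mm outside, 24 mm bore, 40 mm tall, 35 to 70 g. The trough is smooth, straight, 44 mm wide, along the rail, open at both ends, floor 8 mm above the bench, so the centre is at 28 mm and the top at 48 mm; its front fence reaches 18 mm, the rail behind it 30 mm above the bench.
- spare_center (a point): Centre of the second, equal white sleeve, standing on the bench outside the jig. Leave it alone.
- jar_center (a point): Centre of the glass jam jar with twist cap, 72 mm in diameter, 95 mm tall, behind the jig. Leave it alone.
- hammer: Steel hammer with wooden handle, 240 mm long, lying on the bench on the robot's side of the jig; origin under the middle of its length, x along the handle towards the head. Leave it alone.
- screwdriver: Screwdriver with black handle, 200 mm long, lying on the bench behind the jig; origin under its middle, x along it. Leave it alone.
- bearing_center (a point): Centre of a steel bearing ring, 34 mm outside, 11 mm tall, lying on the black silicone pad on the robot's side of the jig. Leave it alone.
- dial (a joint): Turn in rad of the black dial on top of the brown regulator housing (housing 90 x 100 x 55 mm, dial top 100 mm above the bench, fixed behind the jig). Leave it alone.
Things that resemble listed ones, but are neither listed nor needed, are in the scene too. Leave any blue or purple look-alike of the part that bears sleeve_center alone.

How it is judged:
By the outcome, as a careful person would: the job done as asked, in the order asked, and still so for the second after the job is handed in, with the robot touching nothing.
It also fails if it takes over 61 s, if anything falls off the work surface, if the arm or the gripper's body presses on something with over 40 N, if the wrist force passes 120 N, or if a joint passes its speed limit or range.

## Robot

A 7-joint arm with a two-finger parallel gripper is mounted at the origin on the work surface. World frame = base frame: x ahead of the robot, y to its left, z up, the work surface at z = 0. Lengths are in m, angles in rad, forces in N, time in s.
With the tool pointing down it reaches from about 0.375 to 0.925 m from the base axis. Payload 3.1 kg.
Tool frame: the origin (TCP) lies on the centre line of the jaws, within the pads' length; the fingertips stand 14 mm ahead of it and the grasp point (between the pads) lies 5 mm behind it; z points along the fingers, y is the direction in which the jaws open and shut (so a half turn about z gives the same grasp; the last joint's range is limited). The gripper opens to 85 mm and grips with 20 to 120 N. Pads are 22 mm wide; open, the fingers measure 114 mm over their backs; the gripper's body (76 mm by 85 mm) begins 54 mm behind the grasp point. The pads swing forward as they close: fully open they stand 13 mm farther back than shut.
Start: joints at [-1.364, 0.383, 0.044, 1.598, -0.018, 1.161, -0.05], TCP at [0.195, 0.62, 0.245] pointing down, gripper open.
Joint ranges: [-2.61, 2.61], [-0.41, 2.15], [-1.48, 1.57], [0, 2.5], [-1.57, 4.71], [0.05, 1.97], [-2.85, 2.85]. Speed limits (rad/s): [2.79, 2.79, 3.14, 3.14, 3.14, 3.14, 3.14].

## Interface

Orientations are given as [roll, pitch, yaw] about the fixed x, y, z axes, in that order (R = Rz(yaw) Ry(pitch) Rx(roll)).
In Python, from plant import bot gives the robot as it stands.
- The arm moves only by the tool jog_arm, never from a script. Its argument "moves" is a list of rows, each a list of 2 entries, a list of its own where there are three numbers: the shift along the tool's x, y, z in units of 200 mm (1.0 is 200 mm), then the turn about the tool's z in units of 90 degrees (1.0 is 90 degrees). In form: [[[dx, dy, dz], roll], ...]. A call has exactly 10 rows; each row shifts and turns the pose as measured when the row begins, along the tool's axes as they then stand; what a row does not reach is not made up. A row lasts 1/10 s, in which the tool goes at most 50 mm and 8.59 degrees, less where a joint would pass 70% of its speed; a pose out of reach is approached as far as the arm can. A call with a number of a shift or a turn outside -1 to 1 is refused whole. A call with a gripper value outside its range is refused whole. "jaw" is the closure, from -1 (fully open) to 1 (shut), set as the call begins (left out, the last holds). The fingers move at their own pace and stop on an object; "force" is the grip in N (left out, the last holds). Time passes only in rows, so rows that do not move let the fingers close, or fill a call up. It gives the time, the measured TCP pose, the force and the opening at its end, in the units of the state.
- bot.sense(): the state, without advancing time (a new reading comes with each control period).
- bot.capture(name): name is "side" or "top"; returns the picture (384x512x3 uint8, red, green, blue); there is no depth.
- bot.get_calibration(name): a dict with "vertical_fov" (degrees; the focal length in pixels is half the picture's height over the tangent of half this angle, whatever the lens; pixels are square), "cx", "cy" (the principal point, pixels), "view" (4x4, takes a point from world to camera coordinates). Camera axes: x right, y down, z forward; pixel columns grow to the right and rows downward; lengths in m; the calibration is good to about 2 mm. A picture is of the moment at which its call begins. get_calibration takes no time and is no camera call.
- bot.sign_off(): hands the job in, once; it reports no verdict.
The state is a dict: "time": time; "joint_pos": joint angles; "qd": joint speeds; "effort": joint torques, N m; "ee_pos": TCP position; "ee_rot": TCP orientation; "ft_force": force on the tool from outside, world axes, zero at the start; "torque": the same for the moment, N m; "width": finger opening in m.
Only numpy, scipy, OpenCV 4.12 (cv2) and the standard library are available. Lean on these libraries where they do the work, as an engineer would, in place of code of your own. Each camera call takes 0.05 s, during which the arm holds its last target.

## Working session

There is one attempt and no reset: what is moved stays moved. The work goes in short steps, Python scripts to look and compute and a tool call to move; the robot and the scene stay as the last step left them, time stands still between calls to the robot, and variables do not carry over. Pictures are saved under pics/ and viewed, and the job is handed in when it is done.

Besides the shell and the picture viewer there is one more tool, called after "Emit:" as name(argument=value, ...) on one line, values as JSON. jog_arm: Moves the arm, as the interface text tells. Its arguments: {"type":"object","properties":{"moves":{"type":"array","items":{"type":"array"}},"jaw":{"type":"number"},"force":{"type":"number"}},"required":["moves"]}

```bash
mkdir -p pics; ls; python3 - <<'E'
from plant import bot
import cv2,numpy as np
s=bot.sense();print({k:np.round(v,3).tolist() for k,v in s.items()})
for n in("side","top"):
    cv2.imwrite(f"pics/{n}0.png",bot.capture(n)[:,:,::-1]);c=bot.get_calibration(n);print(n,c)
E
```

```text
pics
{'time': 0.0, 'joint_pos': [-1.364, 0.384, 0.044, 1.6, -0.018, 1.161, -0.05], 'qd': [-0.001, 0.001, 0.002, 0.002, -0.0, 0.002, -0.002], 'effort': [-0.001, -43.346, 1.024, -24.951, 0.011, 0.011, 0.0], 'ee_pos': [0.195, 0.619, 0.244], 'ee_rot': [-3.139, 0.0, 2.837], 'ft_force': [0.076, -0.383, -0.165], 'torque': [-0.002, -0.025, 0.001], 'width': 0.085}
side {'vertical_fov': 43.2031084045325, 'cx': 261.8575448752104, 'cy': 186.07634539105825, 'view': array([[-0.92258108, -0.38577866, -0.00435693,  0.51131956],
       [-0.26503019,  0.64193968, -0.71949458,  0.2019125 ],
       [ 0.28036254, -0.66263736, -0.69448439,  0.81480197],
       [ 0.        ,  0.        ,  0.        ,  1.        ]])}
top {'vertical_fov': 52.24099885728489, 'cx': 257.4393594628905, 'cy': 192.65829847688173, 'view': array([[-0.02040689, -0.99975488, -0.00858668, -0.00770329],
       [-0.9836945 ,  0.02161254, -0.1785442 ,  0.55905667],
       [ 0.17868601,  0.00480314, -0.98389442,  0.94436191],
       [ 0.        ,  0.        ,  0.        ,  1.        ]])}
```

View pics/side0.png

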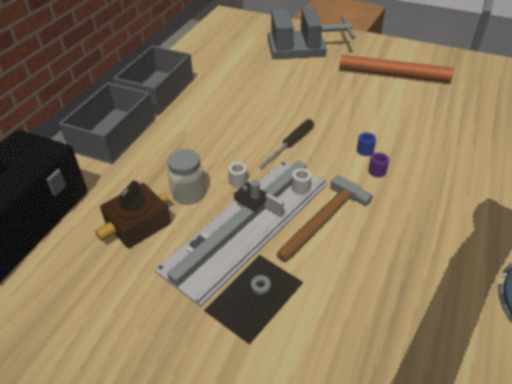

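View pics/top0.png

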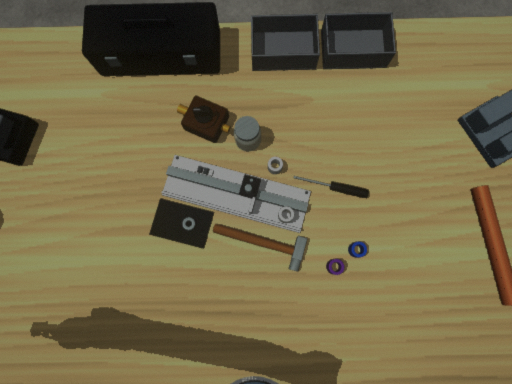

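The side view shows the jig with the stop around (250,195), the target sleeve at (302,180) and the spare at (238,175). In the top view the stop is near (250,186), the target sleeve at (287,214), and the strip with its ridges near (205,170). I'll zoom in on these.

```bash
python3 - <<'E'
import cv2
a=cv2.imread("pics/top0.png")[145:240,150:320];cv2.imwrite("pics/topz.png",cv2.resize(a,None,fx=4.6,fy=4.6,interpolation=cv2.INTER_CUBIC))
a=cv2.imread("pics/side0.png")[155:305,150:340];cv2.imwrite("pics/sidez.png",cv2.resize(a,None,fx=4,fy=4,interpolation=cv2.INTER_CUBIC))
E
```

```text
(no output)
```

View pics/topz.png

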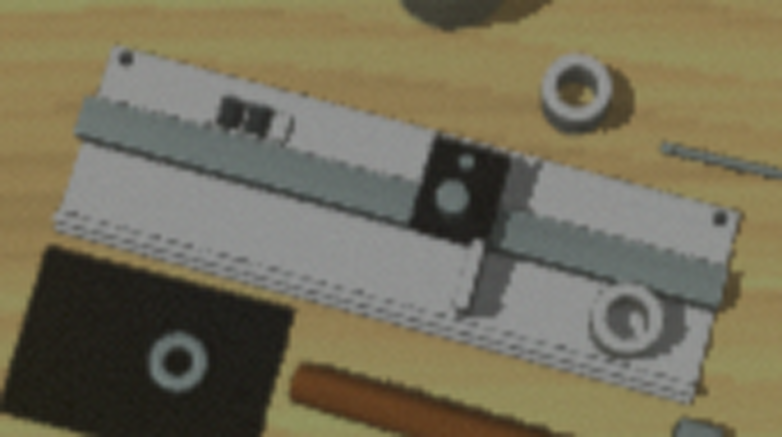

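View pics/sidez.png

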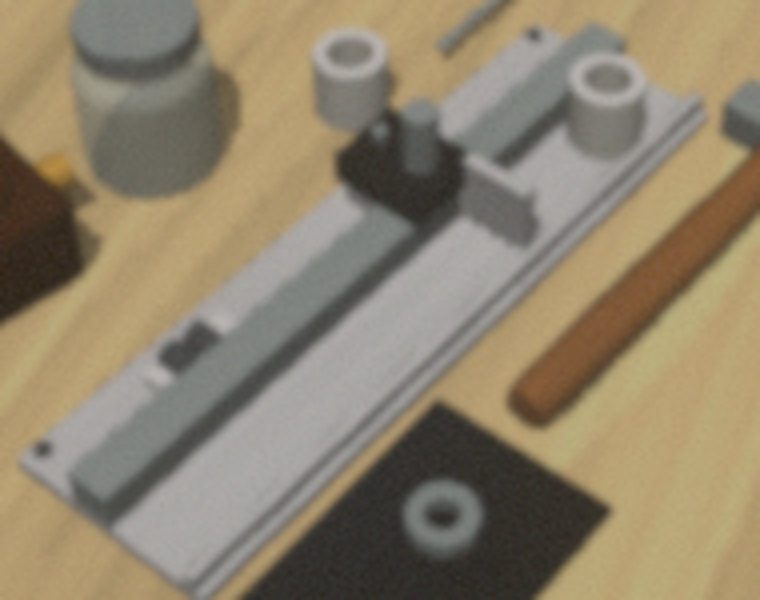

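```bash
cat > h.py <<'E'
import numpy as np
from plant import bot
def ray(n,u,v):
    c=bot.get_calibration(n);f=192/np.tan(np.radians(c["vertical_fov"])/2)
    V=c["view"];d=np.array([(u-c["cx"])/f,(v-c["cy"])/f,1]);R=V[:3,:3]
    return -R.T@V[:3,3],R.T@d
def onz(n,u,v,z):
    o,d=ray(n,u,v);return o+d*(z-o[2])/d[2]
def proj(n,p):
    c=bot.get_calibration(n);f=192/np.tan(np.radians(c["vertical_fov"])/2)
    q=c["view"]@np.append(p,1);return f*q[:2]/q[2]+[c["cx"],c["cy"]]
def tz(u,v,z): return onz("top",(u+.5)/4.6-.5+150,(v+.5)/4.6-.5+145,z)
def sz(u,v,z): return onz("side",(u+.5)/4-.5+150,(v+.5)/4-.5+155,z)
E
python3 - <<'E'
from h import *
np.set_printoptions(precision=4,suppress=True)
P={"holeL":((125,58),(42,449),.008),"holeR":((720,218),(533,35),.008),"post":((453,194),(421,106),.085),"pin":((466,160),(380,129),.058),
"sleeve":((627,318),(606,78),.048),"spare":((578,90),(351,50),.04),"gap":((247,116),(192,348),.018),"ring":((178,361),(443,515),.011)}
Q={}
for k,(a,b,z) in P.items():
    A=tz(*a,z);B=sz(*b,z);Q[k]=(A+B)/2;print(k,A[:2],B[:2])
d=(Q["holeL"]-Q["holeR"])[:2];d/=np.linalg.norm(d);print(d,np.degrees(np.arctan2(d[1],d[0])))
n=np.array([d[1],-d[0]])
for k in Q: print(k,"along",Q[k][:2]@d,"across",Q[k][:2]@n)
E
```

```text
holeL [0.6684 0.1963] [0.6695 0.1959]
holeR [ 0.5654 -0.1483] [ 0.5666 -0.1495]
post [0.5676 0.003 ] [0.5678 0.0006]
pin [ 0.5919 -0.0037] [ 0.5915 -0.0029]
sleeve [ 0.5036 -0.0902] [ 0.5053 -0.0898]
spare [ 0.6349 -0.0674] [ 0.6378 -0.0679]
gap [0.6294 0.1231] [0.6302 0.1257]
ring [0.4892 0.1627] [0.4894 0.1616]
[0.286  0.9582] 73.38128450930942
holeL along 0.37924788886937766 across 0.5849120036722374
holeR along 0.01920895687624242 across 0.5849120036722374
post along 0.16409364321705888 across 0.5435107859954664
pin along 0.16604078182241314 across 0.5679292298660723
sleeve along 0.058035203614103435 across 0.5091400652607785
spare along 0.11716655732956192 across 0.6290886210412895
gap along 0.2992970719790073 across 0.5679193927619898
ring along 0.2952780406288817 across 0.4224853948735306
```

Emit:
jog_arm(moves=[[[0,0,0],0.09],[[0,0,0],0.095],[[0,0,0],0.095],[[0,0,0],0.095],[[0,0,0],0.095],[[0,0,0],0.095],[[0,0,0],0.095],[[0,0,0],0.095],[[0,0,0],0.095],[[0,0,0],0.095]], jaw=1, force=60)

```text
time: 1.1
ee_pos: [0.1931, 0.6138, 0.2355]
ee_rot: [-3.141, 0.018, 1.34]
ft_force: [-0.1, 0.4, 0.5]
width: -0.0001
```

```bash
cat >> h.py <<'E'
from scipy.spatial.transform import Rotation as Ro
d=np.array([.286,.9582]);n=np.array([.9582,-.286]);YAW=np.arctan2(d[1],d[0])
np.set_printoptions(precision=4,suppress=True)
def goal(al,ac,z):
    s=bot.sense();p=np.array(s["ee_pos"]);R=Ro.from_euler("xyz",s["ee_rot"]).as_matrix()
    t=np.append(al*d+ac*n,z);print("t",s["time"],"pos",p,"along/across",p[:2]@d,p[:2]@n,"rot",np.array(s["ee_rot"]),"F",np.array(s["ft_force"]),"w",s["width"])
    print("units:",R.T@(t-p)/.2,"turn units",-(YAW-s["ee_rot"][2])/(np.pi/2))
E
python3 -c "
from h import *
goal(.115,.5435,.2)"
```

```text
t 1.1 pos [0.1931 0.6138 0.2355] along/across 0.6433747612754063 0.009475675802901384 rot [-3.141   0.0179  1.3396] F [-0.1046  0.3815  0.4565] w -8.673285993010733e-05
units: [-2.7908  2.5103  0.2259] turn units 0.0374456977307467
```

Emit:
jog_arm(moves=[[[-0.14,0.125,0],0.037],[[-0.14,0.125,0],0],[[-0.14,0.125,0],0],[[-0.14,0.125,0],0],[[-0.14,0.125,0],0],[[-0.14,0.125,0],0],[[-0.14,0.125,0],0],[[-0.14,0.125,0],0],[[-0.14,0.125,0],0],[[-0.14,0.125,0],0]])

```text
time: 2.1
ee_pos: [0.3524, 0.2657, 0.2346]
ee_rot: [-3.138, 0.025, 1.292]
ft_force: [1.6, -0.9, 0.7]
width: -0.0
```

```bash
python3 -c "
from h import *
goal(.115,.5435,.16)"
```

```text
t 2.1 pos [0.3524 0.2657 0.2346] along/across 0.35535126738643613 0.2617012162125085 rot [-3.1382  0.0253  1.2919] F [ 1.6113 -0.8926  0.6584] w -4.741347923212425e-05
units: [-1.2076  1.3968  0.3987] turn units 0.007087158969332791
```

Emit:
jog_arm(moves=[[[-0.14,0.16,0.03],0.007],[[-0.14,0.16,0.04],0],[[-0.14,0.16,0.04],0],[[-0.14,0.16,0.04],0],[[-0.14,0.16,0.04],0],[[-0.14,0.16,0.04],0],[[-0.14,0.16,0.04],0],[[-0.14,0.16,0.04],0],[[-0.1,0.1,0.04],0],[[-0.05,0.05,0.03],0]])

```text
time: 3.1
ee_pos: [0.5582, -0.0776, 0.1594]
ee_rot: [-3.138, 0.022, 1.28]
ft_force: [-0.1, 0.5, -0.2]
width: 0.0002
```

```bash
python3 -c "
from h import *
goal(.125,.5435,.1)"
```

```text
t 3.1 pos [ 0.5582 -0.0776  0.1594] along/across 0.08533988873634245 0.5570771303333646 rot [-3.1376  0.022   1.2803] F [-0.1186  0.4694 -0.1837] w 0.00017916571427720727
units: [ 0.2047 -0.067   0.2929] turn units -0.00027192728392559494
```

Emit:
jog_arm(moves=[[[0.04,-0.02,0.05],0],[[0.05,-0.02,0.06],0],[[0.05,-0.02,0.06],0],[[0.04,-0.01,0.06],0],[[0.02,0,0.06],0],[[0.01,0,0.06],0],[[0,0,0.05],0],[[0,0,0.02],0],[[0,0,0],0],[[0,0,0],0]])

```text
time: 4.1
ee_pos: [0.5527, -0.0289, 0.0645]
ee_rot: [-3.131, 0.023, 1.284]
ft_force: [0.3, 0.1, -0.4]
width: -0.0002
```

```bash
python3 -c "
from h import *
goal(.14,.5435,.073)
for c in('top','side'):
    import cv2;a=bot.capture(c)[140:300,140:340,::-1];cv2.imwrite('pics/'+c+'1.png',cv2.resize(a,None,fx=3,fy=3,interpolation=2))
"
```

```text
t 4.1 pos [ 0.5527 -0.0289  0.0645] along/across 0.13036938704163975 0.5379060762103108 rot [-3.1311  0.0235  1.2838] F [ 0.2944  0.0661 -0.4405] w -0.00023438863427115326
units: [ 0.047   0.0275 -0.044 ] turn units 0.0019440735355324415
```

View pics/side1.png

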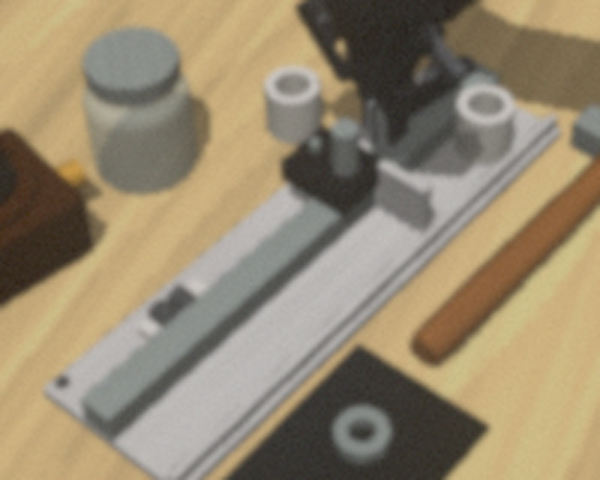

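The side view shows the closed fingers just behind the stop at about (400,130), with the post at (345,150). They are roughly 9 mm too low, so I raise them and start the push.

Emit:
jog_arm(moves=[[[0,0.01,-0.03],0],[[0,0.01,-0.02],0],[[0,0.005,-0.005],0],[[0,0,0],0],[[0.02,0,0],0],[[0.03,0,0],0],[[0.03,0,0],0],[[0.03,0,0],0],[[0.03,0,0],0],[[0.03,0,0],0]])

```text
time: 5.2
ee_pos: [0.5697, 0.0005, 0.0782]
ee_rot: [-3.136, 0.026, 1.28]
ft_force: [0.1, -1.9, 1.0]
width: 0.0005
```

```bash
python3 -c "
from h import *
goal(.26,.5435,.073)
"
```

```text
t 5.2 pos [0.5697 0.0005 0.0782] along/across 0.16345787091081826 0.5457238635065514 rot [-3.1357  0.0255  1.2799] F [ 0.1452 -1.864   0.9618] w 0.0005291701072446621
units: [ 0.4831 -0.0116  0.0136] turn units -0.0005210638439913973
```

Emit:
jog_arm(moves=[[[0.04,-0.002,0.002],0],[[0.04,-0.002,0.002],0],[[0.04,-0.002,0.002],0],[[0.04,-0.002,0.002],0],[[0.04,0,0.002],0],[[0.04,0,0],0],[[0.04,0,0],0],[[0.04,0,0],0],[[0.03,0,0],0],[[0.02,0,0],0]])

```text
time: 6.2
ee_pos: [0.5907, 0.0785, 0.0735]
ee_rot: [-3.135, 0.027, 1.281]
ft_force: [-1.1, -1.9, 0.4]
width: -0.0002
```

```bash
python3 -c "
from h import *
goal(.26,.5435,.073)
for c in('top','side'):
    import cv2;a=bot.capture(c)[140:300,140:340,::-1];cv2.imwrite('pics/'+c+'2.png',cv2.resize(a,None,fx=4,fy=3.75,interpolation=2))
"
```

```text
t 6.2 pos [0.5907 0.0785 0.0735] along/across 0.24412393871913368 0.5435466527583912 rot [-3.1349  0.0267  1.2809] F [-1.0664 -1.9089  0.3591] w -0.0002420473228212631
units: [ 0.0793 -0.0004  0.0002] turn units 0.00010644086573667829
```

View pics/side2.png

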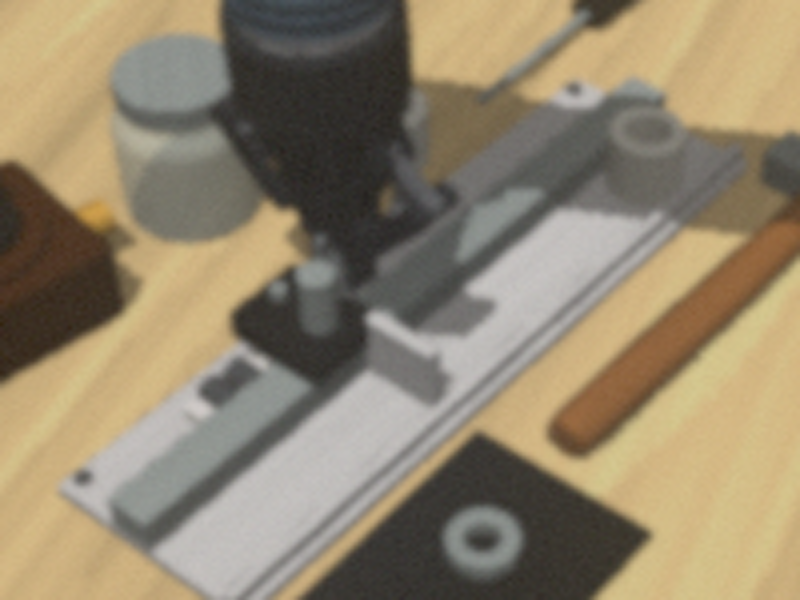

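View pics/top2.png

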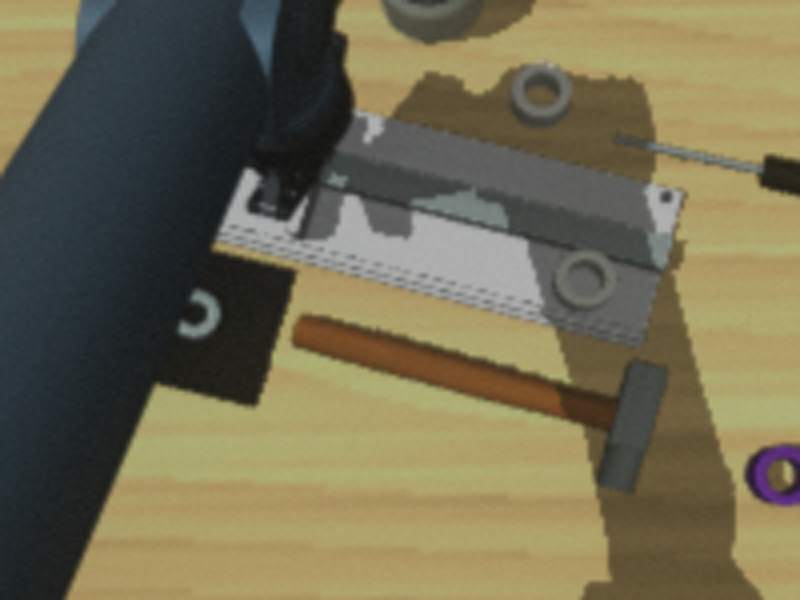

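```bash
python3 -c "
from h import *
def s2(u,v,z): return onz('side',140+(u+.5)/4-.5,140+(v+.5)/3.75-.5,z)[:2]
for nm,p,z in (('post',(319,273),.085),('pin',(278,291),.058),('jar',(171,68),.095),('gap',(231,384),.018)):
    q=s2(*p,z);print(nm,q@d,q@n)
"
```

```text
post 0.26430739503676653 0.5409931787094082
pin 0.2675740669077475 0.565866767804171
jar 0.20936691006064626 0.6898793615050554
gap 0.30163682371356226 0.5675904512801991
```

Emit:
jog_arm(moves=[[[0.02,0,0],0],[[0.02,0,0],0],[[0.015,0,0],0],[[0.01,0,0],0],[[0.01,0,0],0],[[0.01,0,0],0],[[0,0,0],0],[[0,0,0],0],[[0,0,0],0],[[0,0,0],0]])

```text
time: 7.3
ee_pos: [0.5954, 0.0953, 0.0729]
ee_rot: [-3.134, 0.027, 1.279]
ft_force: [-0.2, -1.6, 0.3]
width: -0.0002
```

```bash
python3 -c "
from h import *
goal(.27,.5435,.073)
"
```

```text
t 7.3 pos [0.5954 0.0953 0.0729] along/across 0.2616536677284947 0.5432788884370772 rot [-3.1341  0.0267  1.2795] F [-0.2138 -1.6267  0.3178] w -0.00016123697033403416
units: [ 0.0416  0.0009 -0.0018] turn units -0.0008107522360953218
```

Emit:
jog_arm(moves=[[[0.01,0,0],0],[[0.01,0,0],0],[[0.01,0,0],0],[[0,0,0],0],[[0,0,0],0],[[0,0,0],0],[[0,0,0],0],[[0,0,0],0],[[0,0,0],0],[[0,0,0],0]])

```text
time: 8.3
ee_pos: [0.5965, 0.099, 0.0727]
ee_rot: [-3.133, 0.03, 1.278]
ft_force: [-0.5, -3.9, 0.4]
width: -0.0003
```

```bash
python3 -c "
from h import *
goal(.27,.5435,.073)
"
```

```text
t 8.3 pos [0.5965 0.099  0.0727] along/across 0.2654932793122622 0.5432376438711463 rot [-3.1331  0.0296  1.2776] F [-0.475  -3.8802  0.3653] w -0.00032293360301226666
units: [ 0.0224  0.0011 -0.0024] turn units -0.001967604153262001
```

Emit:
jog_arm(moves=[[[0.01,0,0],0],[[0.01,0,0],0],[[0.01,0,0],0],[[0,0,0],0],[[0,0,0],0],[[0,0,0],0],[[0,0,0],0],[[0,0,0],0],[[0,0,0],0],[[0,0,0],0]])

```text
time: 9.3
ee_pos: [0.5965, 0.0991, 0.0723]
ee_rot: [-3.131, 0.037, 1.275]
ft_force: [-2.0, -3.4, 1.2]
width: -0.0002
```

```bash
python3 -c "
from h import *
goal(.27,.5435,.073)
"
```

```text
t 9.3 pos [0.5965 0.0991 0.0723] along/across 0.26552615635068094 0.54323110859247 rot [-3.1311  0.0374  1.2745] F [-2.0015 -3.3914  1.2421] w -0.00020554122697129227
units: [ 0.0222  0.001  -0.0041] turn units -0.00396863491773299
```

Emit:
jog_arm(moves=[[[0,0,0],0],[[0,0,0],0],[[0,0,0],0],[[0,0,0],0],[[0,0,0],0],[[0,0,0],0],[[0,0,0],0],[[0,0,0],0],[[0.02,0,0],0],[[0.02,0,0],0]])

```text
time: 10.3
ee_pos: [0.5966, 0.0995, 0.0721]
ee_rot: [-3.128, 0.047, 1.271]
ft_force: [-4.0, -8.2, 3.1]
width: -0.0001
```

```bash
python3 -c "
from h import *
goal(.27,.5435,.073)
"
```

```text
t 10.3 pos [0.5966 0.0995 0.0721] along/across 0.2659744184960939 0.5432195332581505 rot [-3.1284  0.0474  1.2712] F [-3.9689 -8.1904  3.1319] w -0.00011137586216484597
units: [ 0.0198  0.001  -0.0055] turn units -0.006049460686093428
```

Emit:
jog_arm(moves=[[[0.03,0,0],0],[[0.03,0,0],0],[[0,0,0],0],[[0,0,0],0],[[0,0,0],0],[[0,0,0],0],[[0,0,0],0],[[0,0,0],0],[[0,0,0],0],[[0,0,0],0]])

```text
time: 11.3
ee_pos: [0.5965, 0.0989, 0.0712]
ee_rot: [-3.124, 0.064, 1.265]
ft_force: [-0.7, -3.8, 1.4]
width: 0.0003
```

```bash
python3 -c "
from h import *
goal(.27,.5435,.073)
R=Ro.from_euler('xyz',bot.sense()['ee_rot']).as_matrix();print(R, R[:2,2]@d,R[:2,2]@n)
"
```

```text
t 11.3 pos [0.5965 0.0989 0.0712] along/across 0.2653508820924075 0.5432537363182929 rot [-3.1242  0.0641  1.2647] F [-0.6881 -3.7909  1.3996] w 0.00028294117615786145
units: [ 0.0225  0.0005 -0.0107] turn units -0.010215627581263325
[[ 0.3007  0.953  -0.0359]
 [ 0.9516 -0.3024 -0.0559]
 [-0.0641 -0.0173 -0.9978]] -0.06377515464920452 -0.018381645846896617
```

Emit:
jog_arm(moves=[[[0,0,0],0],[[0,0,0],0],[[0,0,0],0],[[0,0,0],0],[[0,0,0],0],[[0,0,0],0],[[0,0,0],0],[[0,0,0],0],[[0.035,0,0],0],[[0.035,0,0],0]])

```text
time: 12.3
ee_pos: [0.5979, 0.1036, 0.0705]
ee_rot: [-3.121, 0.076, 1.26]
ft_force: [-3.7, -6.7, 3.4]
width: 0.0001
```

```bash
python3 -c "
from h import *
goal(.27,.5435,.073)
"
```

```text
t 12.3 pos [0.5979 0.1036 0.0705] along/across 0.27032164234080125 0.5433073456364091 rot [-3.1208  0.0757  1.2598] F [-3.6769 -6.7253  3.4204] w 9.122032482029276e-05
units: [-0.0026  0.0006 -0.0123] turn units -0.013304568355007361
```

```bash
python3 -c "
from h import *
import cv2
a=bot.capture('side')[185:285,140:240,::-1];cv2.imwrite('pics/side3.png',cv2.resize(a,None,fx=6,fy=6,interpolation=2))
goal(.27,.5435,.073)
"
```

```text
t 12.35 pos [0.5984 0.1053 0.0703] along/across 0.2720471111003131 0.5433103676165666 rot [-3.1212  0.0741  1.2608] F [-2.6121 -4.2486  2.4772] w -0.0002963101059458799
units: [-0.0112  0.0007 -0.0125] turn units -0.012718311726396907
```

View pics/side3.png

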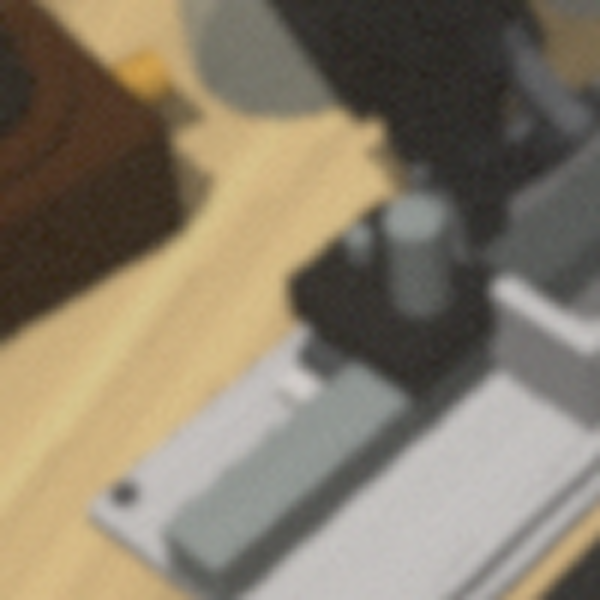

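```bash
python3 -c "
from h import *
for p,z in (((417,214),.085),((360,243),.058)):
    q=onz('side',140+(p[0]+.5)/6-.5,185+(p[1]+.5)/6-.5,z)[:2];print(q@d,q@n)
"
```

```text
0.2892105630994137 0.5422482868485459
0.29219562723522524 0.5659623711673974
```

Emit:
jog_arm(moves=[[[0,0,0],0],[[0,0,0],0],[[0,0,0],0],[[0,0,0],0],[[0,0,0],0],[[0,0,0],0],[[0,0,0],0],[[0,0,0],0],[[0,0,0],0],[[0,0,0],0]])

```text
time: 13.35
ee_pos: [0.5989, 0.107, 0.0703]
ee_rot: [-3.122, 0.072, 1.262]
ft_force: [-0.8, -2.8, 0.7]
width: -0.0001
```

```bash
python3 -c "
from h import *
goal(.27,.5435,.073)
"
```

```text
t 13.35 pos [0.5989 0.107  0.0703] along/across 0.27378058401169336 0.5432969544253798 rot [-3.1217  0.0722  1.2618] F [-0.8469 -2.8111  0.6739] w -0.00013241727152289652
units: [-0.0199  0.001  -0.0122] turn units -0.012026696078498291
```

```bash
python3 -c "
from h import *
import cv2
a=bot.capture('side')[185:285,140:240,::-1];cv2.imwrite('pics/side4.png',cv2.resize(a,None,fx=6,fy=6,interpolation=2))
goal(.27,.5435,.073)
"
```

```text
t 13.4 pos [0.5989 0.107  0.0703] along/across 0.27381406054795726 0.5433075533124413 rot [-3.1218  0.0722  1.2619] F [-0.157  -3.3067  0.4765] w -4.649881363492722e-05
units: [-0.0201  0.0009 -0.0121] turn units -0.01199122924955067
```

View pics/side4.png

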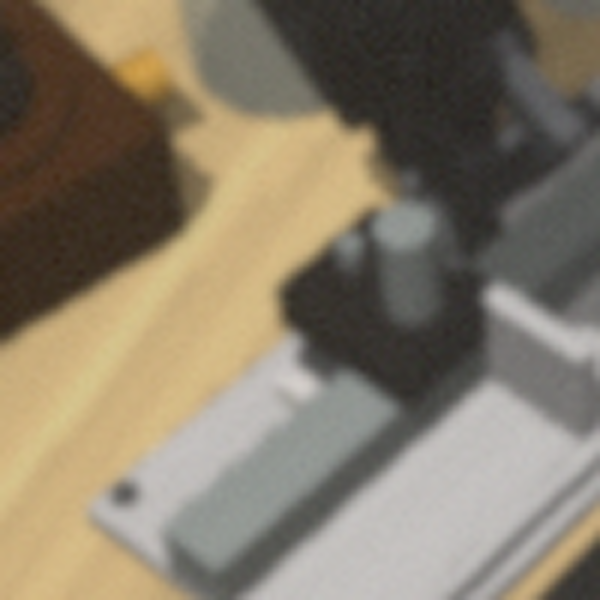

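```bash
python3 -c "
from h import *
for p,z in (((407,224),.085),((349,251),.058)):
    q=onz('side',140+(p[0]+.5)/6-.5,185+(p[1]+.5)/6-.5,z)[:2];print(q@d,q@n)
"
```

```text
0.2938437412403459 0.5418000371977619
0.29654322675776273 0.5662745022718549
```

Emit:
jog_arm(moves=[[[0.025,0,0],0],[[0.025,0,0],0],[[0,0,0],0],[[0,0,0],0],[[0,0,0],0],[[0,0,0],0],[[0,0,0],0],[[0,0,0],0],[[0,0,0],0],[[0,0,0],0]])

```text
time: 14.4
ee_pos: [0.6006, 0.1127, 0.0698]
ee_rot: [-3.119, 0.08, 1.26]
ft_force: [-1.5, -3.5, 1.2]
width: -0.0001
```

```bash
python3 -c "
from h import *
goal(.27,.5435,.073)
import cv2
a=bot.capture('side')[185:285,140:240,::-1];cv2.imwrite('pics/side5.png',cv2.resize(a,None,fx=6,fy=6,interpolation=2))
"
```

```text
t 14.4 pos [0.6006 0.1127 0.0698] along/across 0.27976567710681005 0.5432610511085033 rot [-3.1192  0.0796  1.2601] F [-1.4626 -3.4606  1.23  ] w -7.602594278994075e-05
units: [-0.05    0.0018 -0.0123] turn units -0.013108024828346228
```

View pics/side5.png

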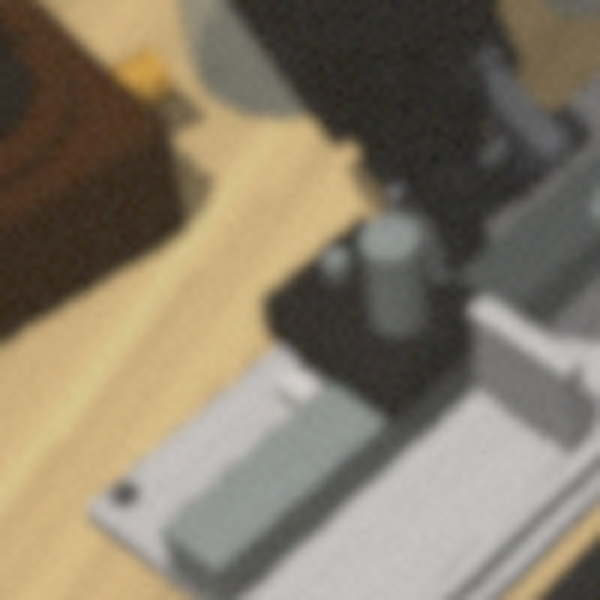

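```bash
python3 -c "
from h import *
for p,z in (((391.5,238),.085),((335,263),.058)):
    q=onz('side',140+(p[0]+.5)/6-.5,185+(p[1]+.5)/6-.5,z)[:2];print(q@d,q@n)
import cv2
for f,(x,y,s) in {'pics/side0.png':(170,225,9),'pics/top0.png':(180,155,9)}.items():
    a=cv2.imread(f)[y:y+40,x:x+50];cv2.imwrite(f.replace('0','n'),cv2.resize(a,None,fx=12,fy=12,interpolation=2))
"
```

```text
0.3005515420481511 0.5415126354911972
0.3025526928532093 0.5661616258752807
```

View pics/siden.png

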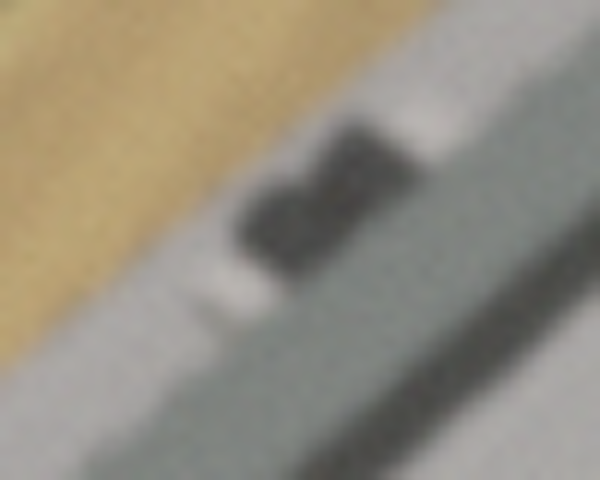

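View pics/topn.png

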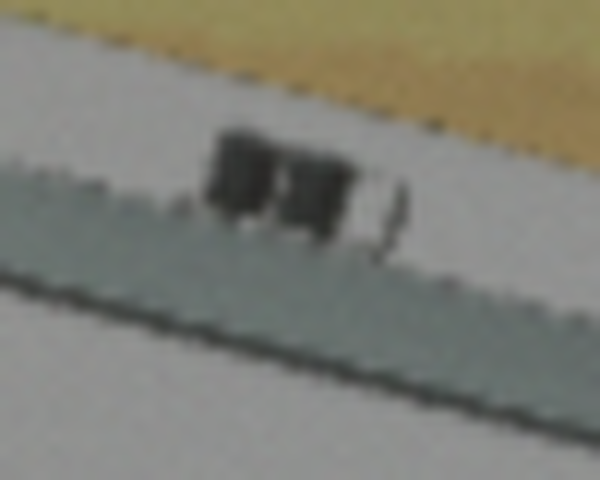

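```bash
python3 -c "
from h import *
for nm,c,x,y,p,z in (('gap','top',180,155,(281,188),.018),('R','top',180,155,(350,192),.0145),('L','top',180,155,(209,175),.016),('gaps','side',170,225,(325,212),.02),('gapnotch','side',170,225,(308,175),.02)):
    q=onz(c,x+(p[0]+.5)/12-.5,y+(p[1]+.5)/12-.5,z)[:2];print(nm,q@d,q@n)
"
```

```text
gap 0.2985162668160451 0.566642799209177
R 0.28420153333267434 0.5704975610121841
L 0.31521862213039264 0.5656348804284311
gaps 0.3038542218028366 0.5670546313177077
gapnotch 0.30028093170560033 0.574290389783391
```

Emit:
jog_arm(moves=[[[-0.03,0,0],0],[[-0.05,0,0],-0.013],[[-0.08,0,-0.02],0],[[-0.12,0,-0.08],0],[[-0.15,0,-0.12],0],[[-0.16,0,-0.1],0],[[-0.17,-0.02,-0.08],0],[[-0.17,-0.03,-0.03],0],[[-0.17,-0.04,0],0],[[-0.15,-0.04,0],0]])

```text
time: 15.45
ee_pos: [0.5139, -0.1041, 0.1778]
ee_rot: [-3.128, 0.052, 1.299]
ft_force: [0.9, -0.1, -0.1]
width: 0.0
```

```bash
python3 -c "
from h import *
goal(.004,.509,.1)
import cv2
for c in('top','side'):
    a=bot.capture(c)[:,:,::-1];cv2.imwrite('pics/'+c+'6.png',a)
a=cv2.imread('pics/side6.png')[155:305,150:340];cv2.imwrite('pics/side6z.png',cv2.resize(a,None,fx=4,fy=4,interpolation=2))
a=cv2.imread('pics/top6.png')[145:240,150:320];cv2.imwrite('pics/top6z.png',cv2.resize(a,None,fx=4.6,fy=4.6,interpolation=2))
"
```

```text
t 15.45 pos [ 0.5139 -0.1041  0.1778] along/across 0.04716888659862317 0.5221694201522645 rot [-3.1277  0.0518  1.2987] F [ 0.8783 -0.1393 -0.0556] w 3.793149792666256e-05
units: [-0.1942 -0.0643  0.4006] turn units 0.011439718316647786
```

View pics/side6z.png

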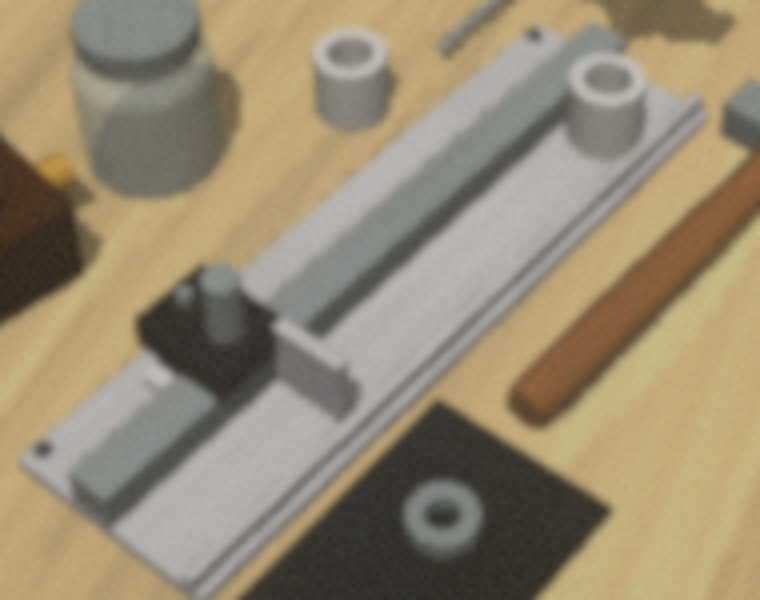

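View pics/top6z.png

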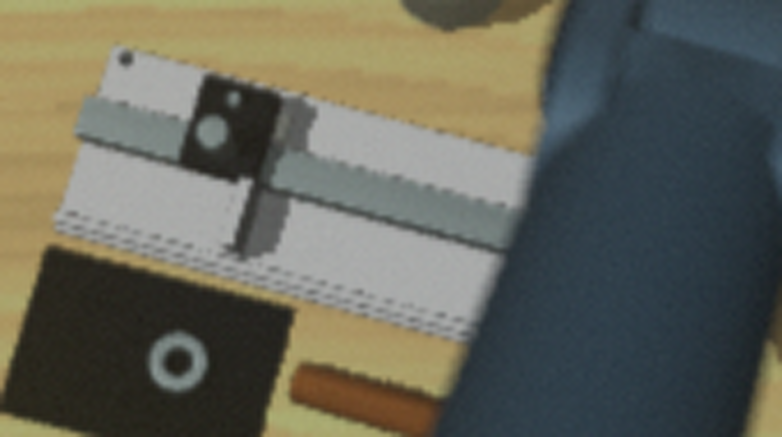

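```bash
python3 -c "
from h import *
for nm,a,b,z in (('post',(211,131),(220,279),.085),('pin',(234,98),(184,295),.058)):
    A=tz(*a,z)[:2];B=sz(*b,z)[:2];print(nm,A@d,A@n,B@d,B@n)
"
```

```text
post 0.3001672826721727 0.5418372202853944 0.3009853238318553 0.5415910711999316
pin 0.29948599737282294 0.5680556710392857 0.3022479225151534 0.5659423706885025
```

Emit:
jog_arm(moves=[[[-0.04,-0.01,0.02],0.01],[[-0.05,-0.02,0.04],0],[[-0.04,-0.015,0.06],0],[[-0.03,-0.01,0.06],0],[[-0.02,0,0.06],0],[[-0.01,0,0.05],0],[[0,0,0.04],0],[[0,0,0.02],0],[[0,0,0],0],[[0,0,0],0]])

```text
time: 16.55
ee_pos: [0.4872, -0.1428, 0.102]
ee_rot: [-3.125, 0.05, 1.278]
ft_force: [0.1, 0.4, -0.3]
width: 0.0002
```

```bash
python3 -c "
from h import *
goal(.004,.509,.037)
"
```

```text
t 16.55 pos [ 0.4872 -0.1428  0.102 ] along/across 0.0025346979072066646 0.5076376955691524 rot [-3.1252  0.0504  1.2785] F [ 0.1238  0.4332 -0.328 ] w 0.0001715268419181908
units: [0.0237 0.012  0.3241] turn units -0.001446505470484767
```

Emit:
jog_arm(moves=[[[0.004,0.002,0.04],0],[[0.004,0.002,0.05],0],[[0.004,0.002,0.05],0],[[0.004,0.002,0.05],0],[[0.003,0.002,0.05],0],[[0,0,0.03],0],[[0,0,0.02],0],[[0,0,0.01],0],[[0,0,0],0],[[0,0,0],0]])

```text
time: 17.55
ee_pos: [0.4899, -0.1417, 0.0369]
ee_rot: [-3.127, 0.05, 1.28]
ft_force: [0.3, 0.3, -0.1]
width: -0.0002
```

```bash
python3 -c "
from h import *
goal(.24,.509,.034)
import cv2
a=bot.capture('side')[100:250,200:390,::-1];cv2.imwrite('pics/side7z.png',cv2.resize(a,None,fx=4,fy=4,interpolation=2))
"
```

```text
t 17.55 pos [ 0.4899 -0.1417  0.0369] along/across 0.004302522925541182 0.5099640606757457 rot [-3.1268  0.0497  1.2799] F [ 0.2969  0.2643 -0.1124] w -0.00023066681297794907
units: [ 1.1777 -0.0066 -0.0439] turn units -0.0005511153517387927
```

View pics/side7z.png

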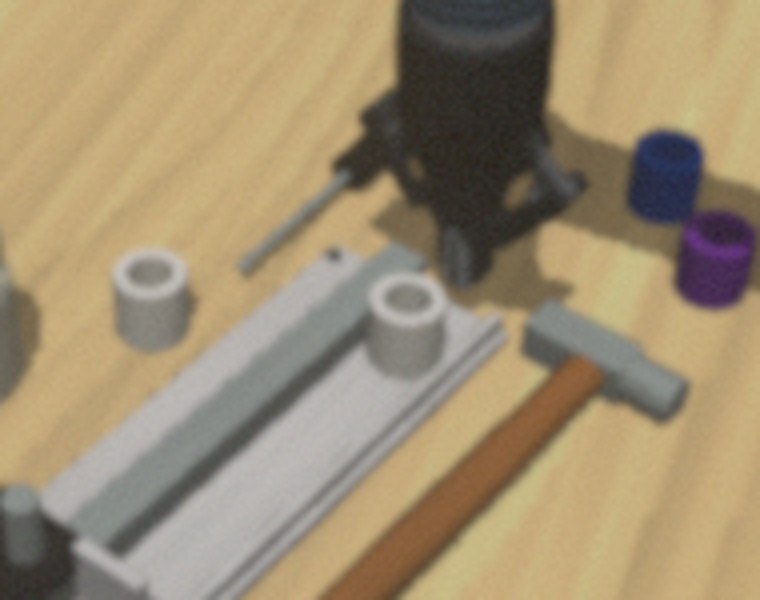

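Emit:
jog_arm(moves=[[[0.02,0,-0.001],0],[[0.02,0,-0.001],0],[[0.02,0,-0.001],0],[[0.02,0,-0.001],0],[[0.02,0,-0.001],0],[[0.02,0,-0.001],0],[[0.02,0,-0.001],0],[[0.02,0,-0.001],0],[[0.025,0,-0.001],0],[[0.025,0,-0.001],0]])

```text
time: 18.6
ee_pos: [0.5041, -0.098, 0.0381]
ee_rot: [-3.13, 0.049, 1.28]
ft_force: [0.4, -0.3, -0.4]
width: -0.0001
```

```bash
python3 -c "
from h import *
goal(.22,.509,.037)
import cv2
a=bot.capture('side')[100:250,200:390,::-1];cv2.imwrite('pics/side8z.png',cv2.resize(a,None,fx=4,fy=4,interpolation=2))
"
```

```text
t 18.6 pos [ 0.5041 -0.098   0.0381] along/across 0.05027532144114558 0.5110982800357176 rot [-3.1295  0.0487  1.2799] F [ 0.3583 -0.3195 -0.4237] w -7.270617514691729e-05
units: [ 0.8478 -0.0118 -0.0356] turn units -0.0005426321985630612
```

View pics/side8z.png

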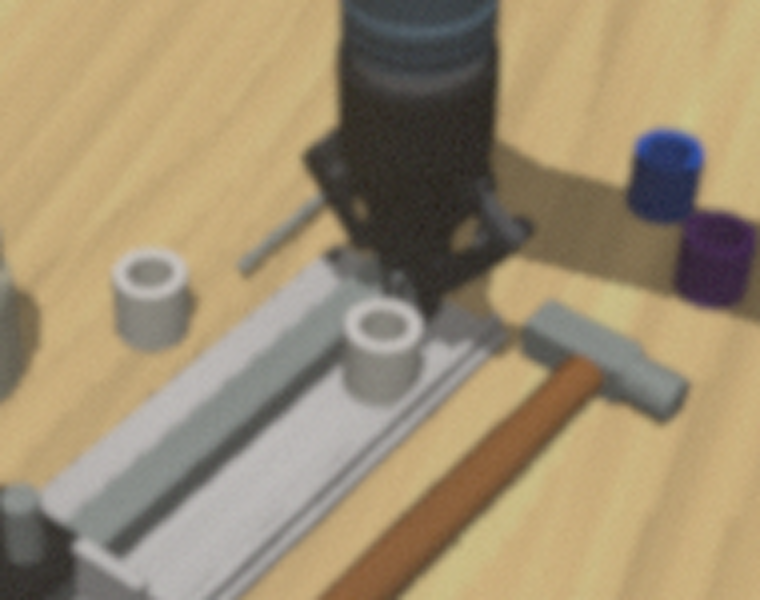

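The sleeve is upright at about (383,350) with the fingers right behind it, and it slides freely, so I keep pushing.

Emit:
jog_arm(moves=[[[0.03,-0.001,-0.001],0],[[0.035,-0.001,-0.001],0],[[0.035,-0.001,-0.001],0],[[0.035,-0.001,-0.001],0],[[0.035,-0.001,-0.001],0],[[0.035,-0.001,-0.001],0],[[0.035,-0.001,-0.001],0],[[0.035,-0.001,-0.001],0],[[0.035,-0.001,-0.001],0],[[0.035,-0.001,-0.001],0]])

```text
time: 19.65
ee_pos: [0.5238, -0.0244, 0.0366]
ee_rot: [-3.129, 0.048, 1.281]
ft_force: [-0.1, 0.0, 0.4]
width: 0.0003
```

Emit:
jog_arm(moves=[[[0.035,-0.001,-0.001],0],[[0.035,-0.001,-0.001],0],[[0.035,-0.001,-0.001],0],[[0.035,-0.001,-0.001],0],[[0.035,-0.001,-0.001],0],[[0.035,-0.001,-0.001],0],[[0.03,-0.001,-0.001],0],[[0.025,-0.001,-0.001],0],[[0.02,0,-0.001],0],[[0.02,0,-0.001],0]])

```text
time: 20.65
ee_pos: [0.5411, 0.0405, 0.0354]
ee_rot: [-3.129, 0.048, 1.282]
ft_force: [0.0, 0.0, -0.5]
width: -0.0
```

```bash
python3 -c "
from h import *
goal(.225,.509,.037)
import cv2
a=bot.capture('side')[155:305,150:340,::-1];cv2.imwrite('pics/side9z.png',cv2.resize(a,None,fx=4,fy=4,interpolation=2))
"
```

```text
t 20.65 pos [0.5411 0.0405 0.0354] along/across 0.19356926556789747 0.5069190078914352 rot [-3.1292  0.0481  1.2819] F [ 0.0318  0.018  -0.4933] w -4.116848464643555e-05
units: [ 0.1565  0.0103 -0.0155] turn units 0.0007413545914779591
```

View pics/side9z.png

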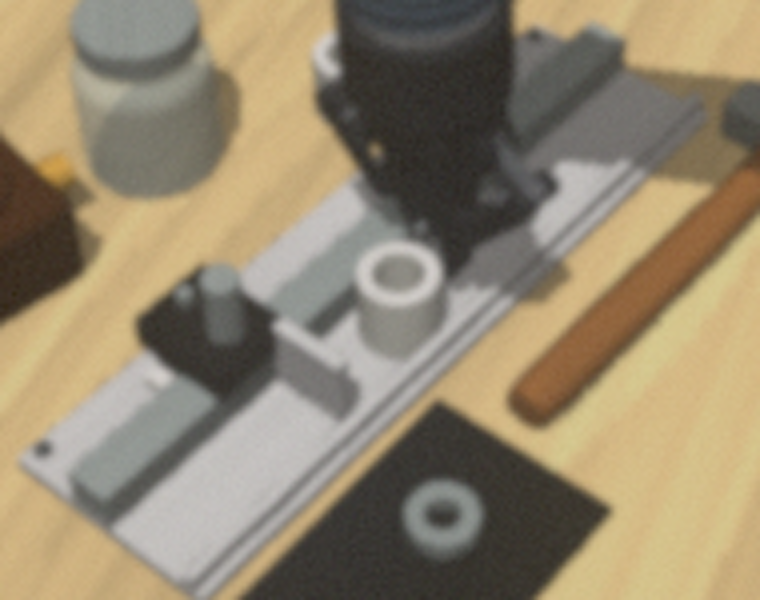

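Emit:
jog_arm(moves=[[[0.02,0.001,-0.001],0],[[0.02,0.001,-0.001],0],[[0.02,0.001,-0.001],0],[[0.02,0.001,-0.001],0],[[0.015,0.001,-0.001],0],[[0.015,0,-0.001],0],[[0.01,0,-0.001],0],[[0.01,0,0],0],[[0,0,0],0],[[0,0,0],0]])

```text
time: 21.7
ee_pos: [0.5505, 0.0679, 0.0355]
ee_rot: [-3.129, 0.048, 1.282]
ft_force: [-0.6, -0.3, 0.0]
width: -0.0001
```

```bash
python3 -c "
from h import *
q=sz(400,272,.048)[:2];print(q@d,q@n)
goal(.225,.509,.037)
import cv2
a=bot.capture('side')[200:300,150:277,::-1];cv2.imwrite('pics/side10z.png',cv2.resize(a,None,fx=6,fy=6,interpolation=2))
"
```

```text
0.2243106033922369 0.5058896142933021
t 21.7 pos [0.5505 0.0679 0.0355] along/across 0.22249852038212084 0.5080283826732398 rot [-3.1292  0.0479  1.2822] F [-0.5671 -0.2669  0.0148] w -0.0001467665755118268
units: [ 0.0121  0.0046 -0.0079] turn units 0.0009516552047590745
```

View pics/side10z.png

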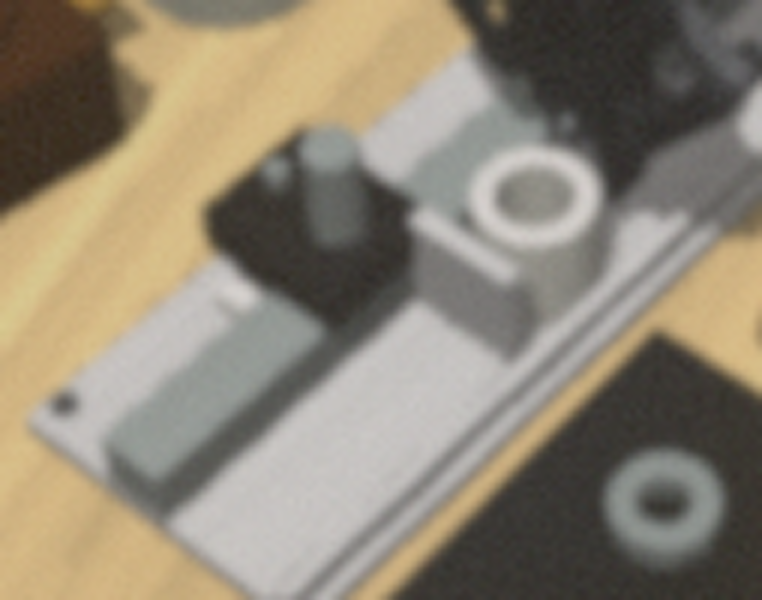

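Emit:
jog_arm(moves=[[[0.008,0,-0.0005],0],[[0.008,0,-0.0005],0],[[0.008,0,-0.0005],0],[[0.008,0,0],0],[[0.006,0,0],0],[[0.006,0,0],0],[[0.006,0,0],0],[[0.006,0,0],0],[[0.006,0,0],0],[[0.006,0,0],0]])

```text
time: 22.75
ee_pos: [0.5529, 0.0728, 0.0355]
ee_rot: [-3.129, 0.058, 1.276]
ft_force: [-1.6, -4.8, 2.3]
width: -0.0
```

```bash
python3 -c "
from h import *
goal(.23,.509,.037)
import cv2
a=bot.capture('side')[200:300,150:277,::-1];cv2.imwrite('pics/side11z.png',cv2.resize(a,None,fx=6,fy=6,interpolation=2))
"
```

```text
t 22.75 pos [0.5529 0.0728 0.0355] along/across 0.22792123220778723 0.5089352314246267 rot [-3.1289  0.0577  1.276 ] F [-1.6031 -4.7985  2.2534] w -6.889790366291829e-06
units: [ 0.0099  0.     -0.0082] turn units -0.0030077228106214007
```

View pics/side11z.png

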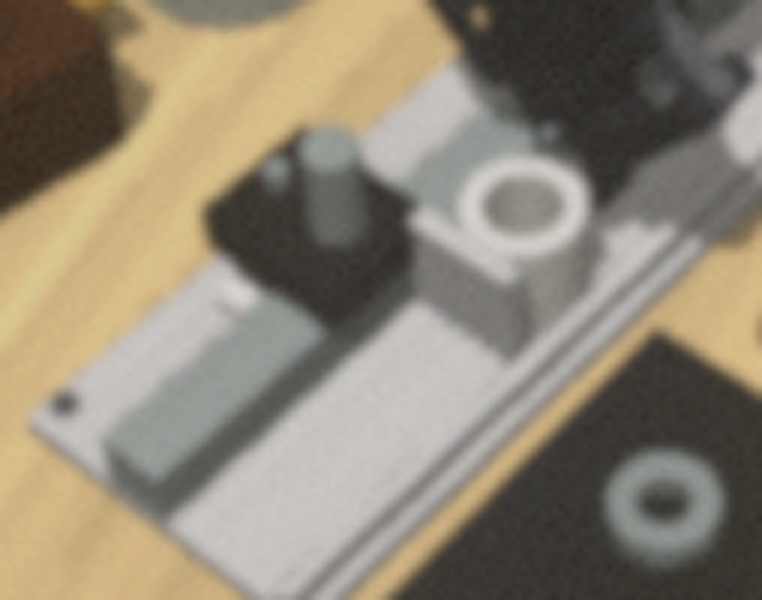

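The sleeve's rim at (525,205) now touches the stop plate, with about 5 N of contact force. The stop itself has not moved (post top still at (330,148)). Next I back off and lift.

Emit:
jog_arm(moves=[[[-0.02,0,0],0],[[-0.03,0,0.001],0],[[-0.06,0,0.002],0],[[-0.1,0,0],0],[[-0.14,0,-0.04],0],[[-0.14,0,-0.12],0],[[-0.14,0,-0.16],0],[[-0.14,0,-0.16],0],[[-0.14,0,-0.16],0],[[-0.14,0,-0.1],0]])

```text
time: 23.8
ee_pos: [0.4946, -0.1166, 0.1936]
ee_rot: [-3.122, 0.045, 1.293]
ft_force: [0.9, -0.1, 0.5]
width: -0.0001
```

Emit:
jog_arm(moves=[[[-0.16,-0.05,0],0],[[-0.16,-0.05,0],0],[[-0.14,-0.05,0],0],[[-0.1,-0.03,0],0],[[-0.05,0,0],0],[[0,0,0],0],[[0,0,0],0],[[0,0,0],0],[[0,0,0],0],[[0,0,0],0]])

```text
time: 24.8
ee_pos: [0.4272, -0.229, 0.2038]
ee_rot: [-3.136, 0.033, 1.29]
ft_force: [0.5, 0.2, -0.2]
width: 0.0003
```

```bash
python3 -c "
from h import *
goal(.225,.509,.037)
import cv2
for c in('top','side'):
    a=bot.capture(c)[:,:,::-1];cv2.imwrite('pics/'+c+'12.png',a)
a=cv2.imread('pics/side12.png')[155:305,150:340];cv2.imwrite('pics/side12z.png',cv2.resize(a,None,fx=4,fy=4,interpolation=2))
a=cv2.imread('pics/top12.png')[145:240,150:320];cv2.imwrite('pics/top12z.png',cv2.resize(a,None,fx=4.6,fy=4.6,interpolation=2))
"
```

```text
t 24.8 pos [ 0.4272 -0.229   0.2038] along/across -0.09724056374325937 0.47481468228999835 rot [-3.1359  0.0328  1.29  ] F [ 0.4628  0.1649 -0.1651] w 0.00033933182869450604
units: [1.636  0.1902 0.7798] turn units 0.005905770326561968
```

View pics/side12z.png

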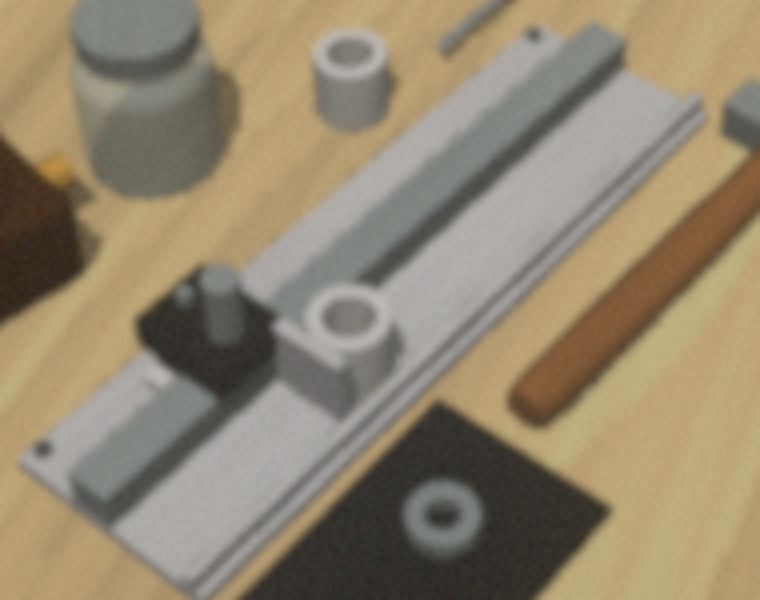

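View pics/top12z.png

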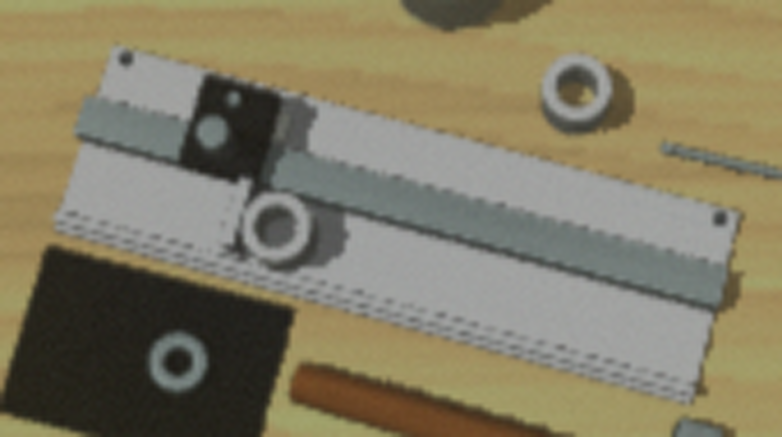

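View pics/side12.png

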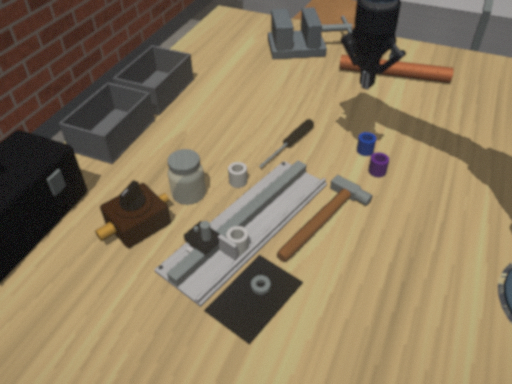

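```bash
python3 -c "
from h import *
for nm,a,b,z in (('sleeve',(277,229),(349,317),.048),('post',(211,131),(220,279),.085),('pin',(234,98),(184,295),.058)):
    A=tz(*a,z)[:2];B=sz(*b,z)[:2];print(nm,A@d,A@n,B@d,B@n)
"
```

```text
sleeve 0.2569443423806479 0.5049503216210968 0.2592678010108685 0.5061887192816162
post 0.3001672826721727 0.5418372202853944 0.3009853238318553 0.5415910711999316
pin 0.29948599737282294 0.5680556710392857 0.3022479225151534 0.5659423706885025
```

```bash
python3 -c "
from plant import bot
print(bot.sign_off(), bot.sense()['time'])"
```

```text
the job is handed in; nothing more can be done
the job is handed in; nothing more can be done
```

I pushed the stop by its post over the first ridge into the notch, then pushed the white sleeve along the trough until it stood against the stop. I backed the hand well clear and handed the job in at about 25 s.

- **Stop in its notch:** The pin is at about 0.301 m along the rail, and the notch measured 0.2985–0.302 m, so they agree within the camera error. The two views disagree by 1–3 mm, but the next resting places before or beyond the ridges would be 7–9 mm away. I inferred the snap from the final position. I did not see it as a clear jump or force drop, and about 3.7 N remained on the hand until I backed off.
- **Sleeve against the stop:** It is upright and ended the push at about 5 N of contact force, while the stop did not visibly move. Its measured centre is 42–43 mm before the pin, and touching the stop should give 42 mm. That leaves any gap at or below about 1 mm, which is the limit of the measurement.
- **Everything else:** The jar, spare sleeve, hammer, screwdriver, bearing ring, regulator and the blue and purple look-alikes looked unmoved in the last pictures.
- **Hand tilt:** While forcing the stop over the ridge, the hand tilted by up to about 5°. This had no visible effect on the result.

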